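# Sort stripped device parts into their trays

### The job

Four parts stripped from devices lie on the repair bench: a battery pack, a blower fan and two finned heat sinks. Put each one into the tray that already holds a part of its own kind, lying flat on the tray's floor, the same way up as now and not on top of another part. Lower them in gently without dropping them, and leave the parts already in the trays lying flat there too.

Things in the scene. Friction and masses are not known exactly. Their poses are not given: they have to be found in the camera images.
- battery_center (a point): Loose on the bench: handheld-computer battery pack: black plastic slab 70 x 45 x 20 mm (x, y, z; 0.13 kg) with a plain pale label and four small brass contacts at the +x end of its top. Point: its centre, half-way up (10 mm above its underside); z is up. Best gripped across its 45 mm width (y).
- blower_center (a point): Loose on the bench: blower fan: flat grey housing 62 x 60 x 20 mm (x, y, z; 0.07 kg), round behind (a disc of radius 30 mm about the point x = -1 mm) and squared off at the +x end where the air outlet is, with a round inlet showing a black bladed wheel in the top. Point: its centre, half-way up (10 mm above its underside); z is up. Best gripped across its 60 mm width (y).
- sink_a_center (a point): Loose on the bench: one of two alike; heat sink: bare aluminium block 45 x 45 x 22 mm (0.07 kg) with nine upright fins running along its x. Point: its centre, half-way up (11 mm above its underside); z is up. Grip across x or y.
- sink_b_center (a point): Loose on the bench: the other of the two; heat sink: bare aluminium block 45 x 45 x 22 mm (0.07 kg) with nine upright fins running along its x. Point: its centre, half-way up (11 mm above its underside); z is up. Grip across x or y.
- tray_batteries: Tray for battery packs: a shallow blue open tray, 140 mm (x) by 220 mm (y) and 30 mm high outside, walls and floor 4 mm thick (inside 132 x 212 mm, 26 mm deep), fixed to the bench. Origin: centre of its underside, on the bench; y runs along its length. All three trays are alike; this is the one with a battery pack lying in it near its -y end.
- tray_blowers: Tray for blowers: a shallow blue open tray, 140 mm (x) by 220 mm (y) and 30 mm high outside, walls and floor 4 mm thick (inside 132 x 212 mm, 26 mm deep), fixed to the bench. Origin: centre of its underside, on the bench; y runs along its length. All three trays are alike; this is the one with a blower lying in it near its +y end.
- tray_sinks: Tray for heat sinks: a shallow blue open tray, 140 mm (x) by 220 mm (y) and 30 mm high outside, walls and floor 4 mm thick (inside 132 x 212 mm, 26 mm deep), fixed to the bench. Origin: centre of its underside, on the bench; y runs along its length. All three trays are alike; this is the one with a heat sink lying in it near its -y end; there is room for two more in a row along y.
- sorted_battery_center (a point): Already sorted, loose in the battery tray, its length roughly along the tray's: handheld-computer battery pack: black plastic slab 70 x 45 x 20 mm (x, y, z; 0.13 kg) with a plain pale label and four small brass contacts at the +x end of its top. Point: its centre, half-way up (10 mm above its underside); z is up.
- sorted_blower_center (a point): Already sorted, loose in the blower tray, its outlet roughly along the tray's length: blower fan: flat grey housing 62 x 60 x 20 mm (x, y, z; 0.07 kg), round behind (a disc of radius 30 mm about the point x = -1 mm) and squared off at the +x end where the air outlet is, with a round inlet showing a black bladed wheel in the top. Point: its centre, half-way up (10 mm above its underside); z is up.
- sorted_sink_center (a point): Already sorted, loose in the heat-sink tray: heat sink: bare aluminium block 45 x 45 x 22 mm (0.07 kg) with nine upright fins running along its x. Point: its centre, half-way up (11 mm above its underside); z is up.
There are look-alikes about, which are no part of the job. What is shaped like the part that bears sink_a_center but orange is not meant.

How it is judged:
At the end, for the whole second after the job is handed in: The battery, the blower, both heat sinks and the three parts that were in the trays at the start all lie at rest (below 0.02 m/s) in the tray of their kind: centre inside the tray's walls and 6 to 21 mm above its underside (on the floor), right way up, tilted less than 0.15 rad (x of battery_center in the frame of tray_batteries between -0.066 and 0.066 m and y of battery_center in the frame of tray_batteries between -0.106 and 0.106 m and z of battery_center in the frame of tray_batteries between 0.006 and 0.021 m and angle between each of battery_center, blower_center, sink_a_center, sink_b_center, sorted_battery_center, sorted_blower_center, sorted_sink_center's own z axis and vertical below 0.15 rad and linear speed of each of battery, blower, sink_a, sink_b, sorted_battery, sorted_blower, sorted_sink below 0.02 m/s and x of blower_center in the frame of tray_blowers between -0.066 and 0.066 m and y of blower_center in the frame of tray_blowers between -0.106 and 0.106 m and z of blower_center in the frame of tray_blowers between 0.006 and 0.021 m and x of sink_a_center in the frame of tray_sinks between -0.066 and 0.066 m and y of sink_a_center in the frame of tray_sinks between -0.106 and 0.106 m and z of sink_a_center in the frame of tray_sinks between 0.006 and 0.021 m and x of sink_b_center in the frame of tray_sinks between -0.066 and 0.066 m and y of sink_b_center in the frame of tray_sinks between -0.106 and 0.106 m and z of sink_b_center in the frame of tray_sinks between 0.006 and 0.021 m and x of sorted_battery_center in the frame of tray_batteries between -0.066 and 0.066 m and y of sorted_battery_center in the frame of tray_batteries between -0.106 and 0.106 m and z of sorted_battery_center in the frame of tray_batteries between 0.006 and 0.021 m and x of sorted_blower_center in the frame of tray_blowers between -0.066 and 0.066 m and y of sorted_blower_center in the frame of tray_blowers between -0.106 and 0.106 m and z of sorted_blower_center in the frame of tray_blowers between 0.006 and 0.021 m and x of sorted_sink_center in the frame of tray_sinks between -0.066 and 0.066 m and y of sorted_sink_center in the frame of tray_sinks between -0.106 and 0.106 m and z of sorted_sink_center in the frame of tray_sinks between 0.006 and 0.021 m); the robot touches nothing.
It fails at once if the battery is dropped or flung: it moves faster than 0.9 m/s with no finger touching it (a free fall of about 40 mm) (linear speed of battery above 0.9 m/s and contact force between battery and the fingers below 0.01 N).
It fails at once if the blower is dropped or flung: it moves faster than 0.9 m/s with no finger touching it (a free fall of about 40 mm) (linear speed of blower above 0.9 m/s and contact force between blower and the fingers below 0.01 N).
It fails at once if the first heat sink is dropped or flung: it moves faster than 0.9 m/s with no finger touching it (a free fall of about 40 mm) (linear speed of sink_a above 0.9 m/s and contact force between sink_a and the fingers below 0.01 N).
It fails at once if the second heat sink is dropped or flung: it moves faster than 0.9 m/s with no finger touching it (a free fall of about 40 mm) (linear speed of sink_b above 0.9 m/s and contact force between sink_b and the fingers below 0.01 N).
It also fails if it takes over 96 s, if anything falls off the work surface, if the arm or the gripper's body presses on something with over 40 N, if the wrist force passes 120 N, or if a joint passes its speed limit or range.

### The arm

A 6-joint arm with a two-finger parallel gripper is mounted at the origin on the work surface. World frame = base frame: x ahead of the robot, y to its left, z up, the work surface at z = 0. Lengths are in m, angles in rad, forces in N, time in s.
With the tool pointing down it reaches from about 0.225 to 0.875 m from the base axis. Payload 3.4 kg.
Tool frame: the origin (TCP) lies between the finger pads; the fingertips stand 22 mm ahead of it and the grasp point (between the pads) lies 3 mm ahead of it; z points along the fingers, y is the line along which they close (so a half turn about z gives the same grasp; the last joint's range is limited). The gripper opens to 85 mm and grips with 20 to 120 N. Pads are 22 mm wide; open, the fingers measure 114 mm over their backs; the gripper's body (76 mm by 85 mm) begins 54 mm behind the grasp point. The pads swing forward as they close: fully open they stand 13 mm farther back than shut.
Start: joints at [1.183, 0.276, 1.505, -0, 1.361, -0.121], TCP at [0.152, 0.555, 0.253] pointing down, gripper open.
Joint ranges: [-2.89, 2.89], [-0.75, 2.08], [0.22, 2.7], [-1.18, 4.32], [0.11, 2.71], [-2.7, 2.7]. Speed limits (rad/s): [2.57, 2.57, 3.14, 3.14, 3.14, 3.14].

### API

Orientations are given as a unit quaternion [w, x, y, z].
In Python, from cell import status, viewer, manip gives the robot as it stands.
- The arm moves only by the tool move_arm, never from a script. Its argument "series" is a list that holds one entry, the list of rows, each a list of 7 numbers: the shift along the tool's x, y, z in m, then the turn, a rotation vector about the tool's x, y, z in degrees, then the closure, from 0 (fully open) to 1 (shut). A call has exactly 10 rows; each row shifts and turns the commanded pose from where the row before left it, along the tool's axes as they then stand; what a row does not reach is not made up. A row lasts 1/12 s, in which the tool goes at most 41.7 mm and 7.16 degrees, less where a joint would pass 70% of its speed; a pose out of reach is approached as far as the arm can. A call is refused whole if a number of a shift passes 0.0417 or a number of a turn 7.16, either way. A call with a gripper value outside its range is refused whole. The fingers move at their own pace and stop on an object; "newtons" is the grip in N (left out, the last holds). Time passes only in rows, so rows that do not move let the fingers close, or fill a call up. It gives the time, the measured TCP pose, the force, the opening and the grip force at its end, in the units of the state.
- status.get_obs(): the state, without advancing time (a new reading comes with each control period).
- viewer.snapshot(name): name is "side" or "top" or "wrist"; returns the picture (384x512x3 uint8, blue, green, red); there is no depth.
- viewer.camera_info(name): a dict with "fx", "fy", "cx", "cy" (pixels), "T" (4x4, takes a point from camera to world coordinates). Camera axes: x right, y up, looking along -z (the intrinsics and any distortion apply to the point x, -y, -z); pixel columns grow to the right and rows downward; lengths in m; the calibration is good to about 2 mm. A picture is of the moment at which its call begins: read the wrist's pose just before it. camera_info takes no time and is no camera call; for the wrist camera it gives the pose at the moment of the call.
- manip.finish_job(): hands the job in; it is judged then, once.
The state is a dict: "time": time; "qpos": joint angles; "qvel": joint speeds; "joint_torque": joint torques, N m; "tool_pos": TCP position; "orientation": TCP orientation; "force": force on the tool from outside, world axes, zero at the start; "torque": the same for the moment, N m; "width": finger opening in m; "finger_force": force on a finger pad.
Only numpy, scipy, OpenCV 4.12 (cv2) and the standard library are available. Lean on these libraries where they do the work, as an engineer would, in place of code of your own. Each camera call takes 0.05 s, during which the arm holds its last target. There are 200 camera calls.

## Working session

There is one attempt and no reset: what is moved stays moved. The work goes in short steps, Python scripts to look and compute and a tool call to move; the robot and the scene stay as the last step left them, time stands still between calls to the robot, and variables do not carry over. Pictures are saved under pics/ and viewed, at most 14 in all, crops included, and the job is handed in when it is done.

Besides the shell and the picture viewer there is one more tool, called after "Call:" as a command line: name --argument value ..., lists and objects as JSON in quotes. move_arm: Moves the arm, as the interface text tells. Its arguments: {"type":"object","properties":{"series":{"type":"array","items":{"type":"array","items":{"type":"array","items":{"type":"number"}}}},"newtons":{"type":"number"}},"required":["series"]}

```bash
ls; mkdir -p pics; python3 - <<'E'
from cell import status, viewer
import cv2
print(status.get_obs())
for n in("top","side"):
    im=viewer.snapshot(n); cv2.imwrite(f"pics/{n}0.png",cv2.resize(im,(800,600),interpolation=cv2.INTER_CUBIC)); cv2.imwrite(f"/tmp/{n}.png",im)
    c=viewer.camera_info(n);print(n,c)
print(viewer.camera_info("wrist"))
E
```

```text
pics
{'time': 0.0, 'qpos': array([ 1.18300135e+00,  2.76605472e-01,  1.50614446e+00,  1.76018782e-05,
        1.36070004e+00, -1.20981006e-01]), 'qvel': array([-0.00024283,  0.00061626,  0.00049324,  0.00042415, -0.00077509,
        0.00153643]), 'joint_torque': array([-9.72027156e-04, -4.16783023e+01, -2.45808256e+01, -1.46634090e-05,
        1.08096673e-02,  2.26440886e-05]), 'tool_pos': array([0.15140563, 0.55419807, 0.25242919]), 'orientation': array([-2.42029718e-04,  1.33013390e-01,  9.91113806e-01, -8.96610651e-04]), 'force': array([-0.06727977, -0.26206356, -0.04060548]), 'torque': array([-0.00353869, -0.04695037,  0.01453581]), 'finger_force': 0.0, 'width': 0.08529870128727203}
top {'fx': 421.7651602364844, 'fy': 421.7651602364844, 'cx': 251.7674545905918, 'cy': 190.87931059076558, 'T': array([[-0.00311595,  0.98430694, -0.17643736,  0.28243535],
       [-0.99997209, -0.00426511, -0.00613426, -0.02886268],
       [-0.00679052,  0.17641332,  0.98429276,  1.21389115],
       [ 0.        ,  0.        ,  0.        ,  1.        ]])}
side {'fx': 446.9256650994974, 'fy': 446.9256650994974, 'cx': 257.70100442481686, 'cy': 188.5321615799315, 'T': array([[ 0.96783103,  0.14246376, -0.20738169,  0.27914451],
       [-0.25091754,  0.48581027, -0.83727461, -0.91778586],
       [-0.01853314,  0.86237605,  0.50592891,  0.58773651],
       [ 0.        ,  0.        ,  0.        ,  1.        ]])}
{'fx': 296.851911212524, 'fy': 296.851911212524, 'cx': 259.8115329172406, 'cy': 188.39283593858835, 'T': array([[ 0.26371874, -0.92769585, -0.26425903,  0.08392713],
       [ 0.96459756,  0.25306247,  0.07423568,  0.57268091],
       [-0.00199409, -0.27448096,  0.96159047,  0.37287611],
       [ 0.        ,  0.        ,  0.        ,  1.        ]])}
```

View pics/top0.png

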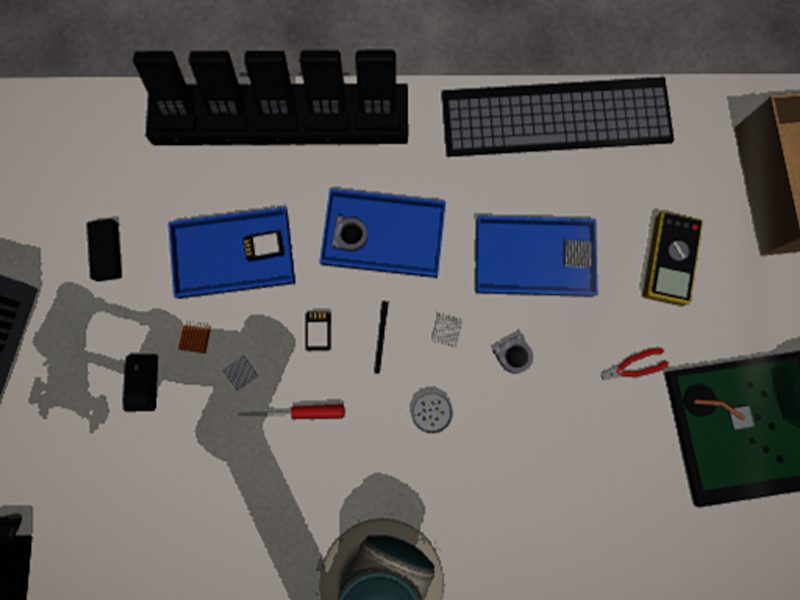

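View pics/side0.png

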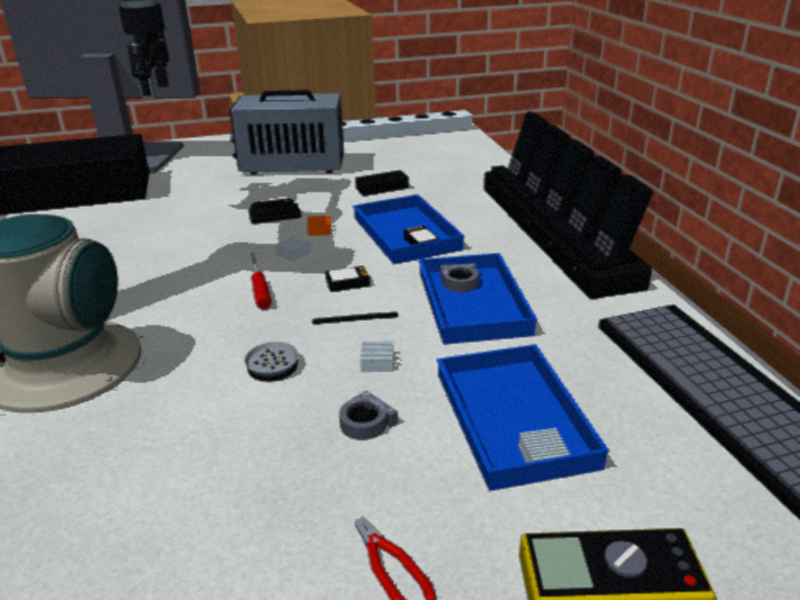

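The top view shows, in 800x600 pixels, the trays at (232,252) for batteries, (383,232) for blowers and (536,254) for sinks. The loose parts are the battery at (318,330), the blower at (514,353) and the sinks at (240,372) and (446,330). The orange decoy is at (194,338). I'll enlarge to get corners.

```bash
python3 - <<'E'
import cv2
im=cv2.imread("/tmp/top.png")
for n,x in(("L",100),("R",210)):
    cv2.imwrite(f"pics/crop{n}.png",cv2.convertScaleAbs(cv2.resize(im[115:260,x:x+190],None,fx=4,fy=4,interpolation=cv2.INTER_CUBIC),alpha=1.5))
E
```

```text
(no output)
```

View pics/cropL.png

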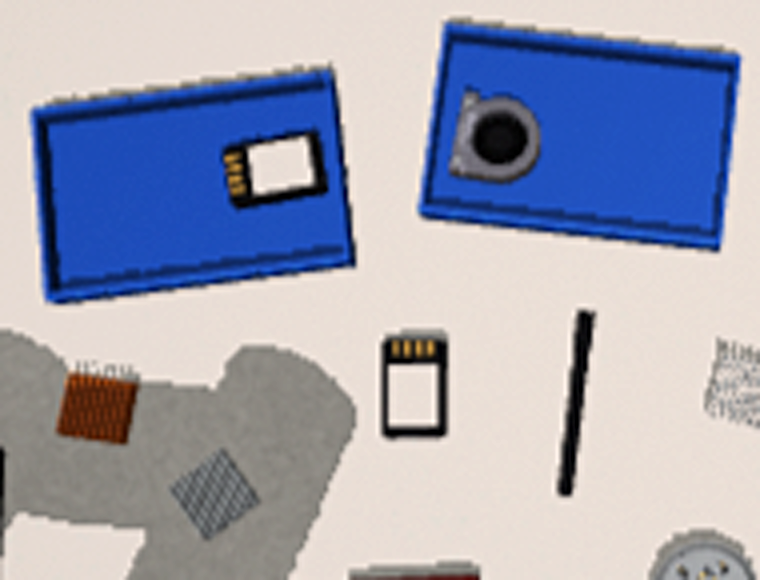

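View pics/cropR.png

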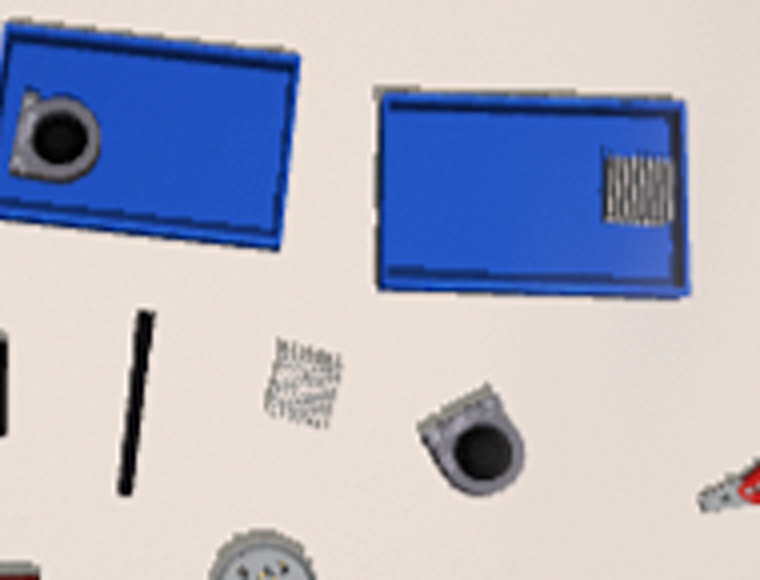

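Both crops are clear, and I've read the corners of the trays, battery and sinks from them. For the blower I've read the disc centre, (480,451) in the right crop.

```bash
cat > h.py <<'E'
import numpy as np, cv2
from scipy.spatial.transform import Rotation as R
from cell import status, viewer
def ray(c,uv,z):
    uv=np.atleast_2d(uv).astype(float)
    d=np.c_[(uv[:,0]-c["cx"])/c["fx"],-(uv[:,1]-c["cy"])/c["fy"],-np.ones(len(uv))]@c["T"][:3,:3].T
    o=c["T"][:3,3]; return o+d*((z-o[2])/d[:,2])[:,None]
def proj(c,p):
    q=(np.atleast_2d(p)-c["T"][:3,3])@c["T"][:3,:3]
    return np.c_[c["cx"]+c["fx"]*q[:,0]/-q[:,2], c["cy"]-c["fy"]*q[:,1]/-q[:,2]]
def rect(p):
    (c,s,a)=cv2.minAreaRect((p[:,:2]*1000).astype(np.float32)); return np.round(c,1),np.round(s,1),round(a,1)
def rot():
    w,x,y,z=status.get_obs()["orientation"]; return R.from_quat([x,y,z,w])
def go(x,y,z,yaw):
    """shift in present tool axes, and turn about tool z, so that the closing line (tool y) lies at world angle yaw (deg, mod 180)"""
    s=status.get_obs(); r=rot(); d=r.inv().apply(np.array([x,y,z])-s["tool_pos"])
    ty=r.apply([0,1,0]); cur=np.degrees(np.arctan2(ty[1],ty[0])); t=(yaw-cur+90)%180-90
    print("tcp",s["tool_pos"].round(4),"cur yaw",cur.round(1),"shift mm",(d*1000).round(1),"turn about tool z",round(-t,1),"q6",s["qpos"][5].round(2),"t",round(s["time"],2), "tilt",np.degrees(r.as_matrix()[:2,2]).round(2))
def wrist(name):
    c=viewer.camera_info("wrist"); im=viewer.snapshot("wrist"); np.save(f"/tmp/{name}.npy",c,allow_pickle=True)
    cv2.imwrite(f"pics/{name}.png",cv2.resize(im,(800,600),interpolation=cv2.INTER_CUBIC))
def wpix(name,uv,z): return ray(np.load(f"/tmp/{name}.npy",allow_pickle=True).item(),np.array(uv)/1.5625,z)
E
python3 - <<'E'
from h import *
c=viewer.camera_info("top")
L=lambda p:np.array(p)/4+[100,115]
Rr=lambda p:np.array(p)/4+[210,115]
for n,f,p,z in[("tray_bat",L,[(33,108),(331,70),(355,266),(50,302)],.03),("sbat",L,[(223,147),(318,131),(327,190),(238,208)],.024),
("tray_blo",L,[(447,22),(740,56),(719,250),(421,215)],.03),("bat",L,[(383,337),(446,337),(446,437),(383,437)],.02),
("sinkA",L,[(222,449),(260,498),(208,540),(170,490)],.022),("sinkB",Rr,[(275,360),(341,370),(328,428),(264,410)],.022),
("tray_s",Rr,[(380,95),(685,101),(689,297),(378,290)],.03),("ssink",Rr,[(604,155),(673,155),(673,223),(604,223)],.026)]:
    w=ray(c,f(p),z); print(n,*rect(w),(w[:,:2]*1000).round().tolist())
print(ray(c,L((500,138)),.024),"blower",ray(c,Rr([(480,451),(423,428),(490,388)]),.02))
go(.3,.33,.25,90)
E
```

```text
tray_bat [582.1 278. ] [147.9 221. ] 7.3 [[641.0, 397.0], [669.0, 180.0], [523.0, 159.0], [497.0, 377.0]]
sbat [595.8 219.9] [47.2 70.1] 9.9 [[613.0, 259.0], [625.0, 189.0], [580.0, 182.0], [567.0, 246.0]]
tray_blo [619.4  -3.1] [217.2 146.4] 82.9 [[705.0, 96.0], [678.0, -119.0], [533.0, -102.0], [560.0, 112.0]]
bat [436.7 116.2] [72.6 45.2] 0.8 [[473.0, 139.0], [473.0, 94.0], [401.0, 93.0], [401.0, 138.0]]
sinkA [360.8 255.2] [45. 46.] 38.9 [[393.0, 252.0], [358.0, 223.0], [329.0, 259.0], [364.0, 287.0]]
sinkB [ 432.3 -117.1] [47.3 42.6] 76.3 [[455.0, -98.0], [447.0, -145.0], [406.0, -135.0], [419.0, -90.0]]
tray_s [ 573.2 -285.3] [222.7 144.9] 88.4 [[648.0, -177.0], [643.0, -399.0], [498.0, -393.0], [504.0, -172.0]]
ssink [ 578.1 -362.5] [49.9 52.8] 87.2 [[603.0, -339.0], [603.0, -389.0], [553.0, -386.0], [553.0, -336.0]]
[[0.61876896 0.05630162 0.024     ]] blower [[ 0.38955591 -0.24233267  0.02      ]
 [ 0.40601224 -0.20256209  0.02      ]
 [ 0.43436888 -0.25104565  0.02      ]]
tcp [0.1514 0.5543 0.2525] cur yaw 74.7 shift mm [-202.4 -177.2    2.8] turn about tool z -15.3 q6 -0.12 t 0.1 tilt [-0.04 -0.09]
```

```bash
python3 -c "
from h import *
go(.361,.255,.15,38.9)"
```

```text
tcp [0.1514 0.5543 0.2525] cur yaw 74.7 shift mm [-281.1 -233.3  102.8] turn about tool z 35.8 q6 -0.12 t 0.1 tilt [-0.04 -0.09]
```

Call:
move_arm --series '[[[-0.0234,-0.0194,0.0086,0,0,0,0],[-0.0234,-0.0194,0.0086,0,0,0,0],[-0.0234,-0.0194,0.0086,0,0,0,0],[-0.0234,-0.0194,0.0086,0,0,0,0],[-0.0234,-0.0194,0.0086,0,0,0,0],[-0.0234,-0.0194,0.0086,0,0,0,0],[-0.0234,-0.0194,0.0086,0,0,0,0],[-0.0234,-0.0194,0.0086,0,0,0,0],[-0.0234,-0.0194,0.0086,0,0,0,0],[-0.0234,-0.0194,0.0086,0,0,0,0]]]' --newtons 40

```text
time: 0.93
tool_pos: [0.3265, 0.3044, 0.1667]
orientation: [-0.0, 0.133, 0.991, -0.0]
force: [0.7, 1.5, -0.1]
width: 0.0856
finger_force: 0.0
```

Call:
move_arm --series '[[[-0.0234,-0.0194,0.0086,0,0,0,0],[-0.0234,-0.0194,0.0086,0,0,0,0],[0,0,0,0,0,6,0],[0,0,0,0,0,6,0],[0,0,0,0,0,6,0],[0,0,0,0,0,6,0],[0,0,0,0,0,6,0],[0,0,0,0,0,6,0],[0,0,0,0,0,0,0],[0,0,0,0,0,0,0]]]'

```text
time: 1.77
tool_pos: [0.3609, 0.256, 0.1499]
orientation: [-0.0, 0.432, 0.902, -0.0]
force: [-0.2, 0.5, -0.4]
width: 0.0859
finger_force: 0.0
```

```bash
python3 -c "
from h import *
wrist('w1')
go(.361,.255,.024,38.9)"
```

```text
tcp [0.3609 0.256  0.15  ] cur yaw 38.9 shift mm [ -0.8  -0.6 126. ] turn about tool z -0.0 q6 -0.22 t 1.82 tilt [-0.02 -0.01]
```

View pics/w1.png

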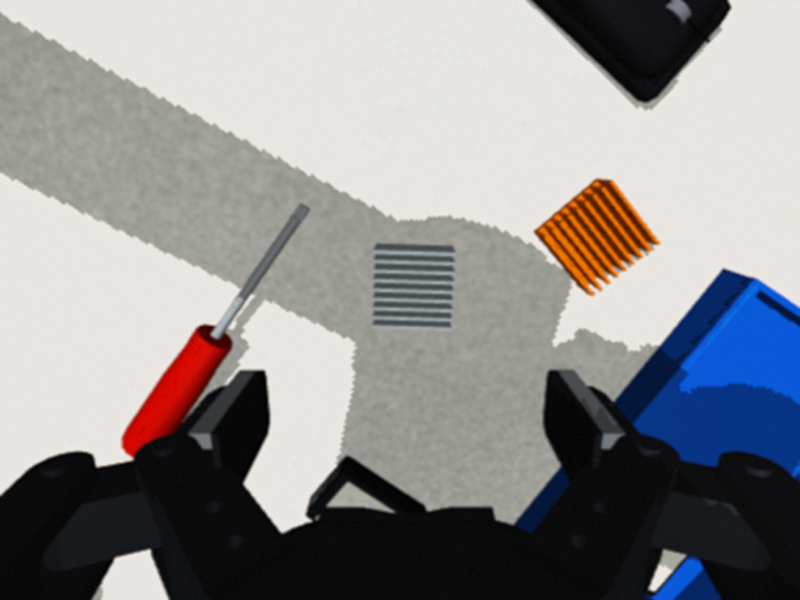

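The wrist picture shows sink A upright and square to the tool, with corners (375,243), (455,245), (452,328) and (374,327). The screwdriver is clear of the left finger.

```bash
python3 -c "
from h import *
w=wpix('w1',[(375,243),(455,245),(452,328),(374,327)],.022);print(rect(w));m=w.mean(0);print(m);go(m[0],m[1],.024,38.9)"
```

```text
(array([361.8, 261. ]), array([44.3, 48.1]), 38.1)
[0.36195973 0.26096673 0.022     ]
tcp [0.3609 0.256  0.15  ] cur yaw 38.9 shift mm [  3.2   3.9 126. ] turn about tool z -0.0 q6 -0.22 t 1.82 tilt [-0.02 -0.01]
```

Call:
move_arm --series '[[[0.003,0.003,0.02,0,0,0,0],[0,0,0.025,0,0,0,0],[0,0,0.025,0,0,0,0],[0,0,0.025,0,0,0,0],[0,0,0.015,0,0,0,0],[0,0,0.01,0,0,0,0],[0,0,0.006,0,0,0,0],[0,0,0,0,0,0,0],[0,0,0,0,0,0,1],[0,0,0,0,0,0,1]]]'

```text
time: 2.65
tool_pos: [0.3622, 0.2606, 0.0247]
orientation: [0.0, 0.433, 0.902, 0.001]
force: [0.1, 0.2, -0.5]
width: 0.0638
finger_force: 0.0
```

Call:
move_arm --series '[[[0,0,0,0,0,0,1],[0,0,0,0,0,0,1],[0,0,0,0,0,0,1],[0,0,0,0,0,0,1],[0,0,0,0,0,0,1],[0,0,0,0,0,0,1],[0,0,0,0,0,0,1],[0,0,0,0,0,0,1],[0,0,0,0,0,0,1],[0,0,0,0,0,0,1]]]'

```text
time: 3.48
tool_pos: [0.3622, 0.2607, 0.0252]
orientation: [0.001, 0.433, 0.902, 0.001]
force: [-0.5, 0.4, 5.7]
width: 0.0446
finger_force: 40.8
```

Call:
move_arm --series '[[[0,0,-0.005,0,0,0,1],[0,0,-0.015,0,0,0,1],[0,0,-0.025,0,0,0,1],[0,0,-0.025,0,0,0,1],[0,0,-0.015,0,0,0,1],[0,0,-0.01,0,0,0,1],[0,0,0,0,0,6.7,1],[0,0,0,0,0,6.7,1],[0,0,0,0,0,6.7,1],[0,0,0,0,0,6.7,1]]]'

```text
time: 4.32
tool_pos: [0.3614, 0.2603, 0.1197]
orientation: [0.0, 0.632, 0.775, 0.0]
force: [0.2, 0.4, -0.3]
width: 0.0442
finger_force: 40.7
```

Call:
move_arm --series '[[[0,0,0,0,0,6.7,1],[0,0,0,0,0,6.7,1],[0,0.02,0,0,0,0,1],[0,0.02,0,0,0,0,1],[0,0.02,0,0,0,0,1],[0,0.02,0,0,0,0,1],[0,0.02,0,0,0,0,1],[0,0.02,0,0,0,0,1],[0,0,0,0,0,0,1],[0,0,0,0,0,0,1]]]'

```text
time: 5.15
tool_pos: [0.4821, 0.257, 0.1192]
orientation: [-0.0, 0.717, 0.698, 0.0]
force: [0.3, -0.0, -0.6]
width: 0.0446
finger_force: 40.8
```

```bash
python3 -c "
from h import *
go(.575,-.217,.12,-1.4)"
```

```text
tcp [0.4821 0.257  0.1192] cur yaw -1.5 shift mm [-471.4  105.6   -0.9] turn about tool z -0.1 q6 0.39 t 5.15 tilt [-0.01  0.01]
```

Call:
move_arm --series '[[[-0.015,0.003,0,0,0,0,1],[-0.025,0.006,0,0,0,0,1],[-0.03,0.007,0,0,0,0,1],[-0.03,0.007,0,0,0,0,1],[-0.03,0.007,0,0,0,0,1],[-0.03,0.007,0,0,0,0,1],[-0.03,0.007,0,0,0,0,1],[-0.03,0.007,0,0,0,0,1],[-0.03,0.007,0,0,0,0,1],[-0.03,0.007,0,0,0,0,1]]]'

```text
time: 5.98
tool_pos: [0.5378, -0.0251, 0.1193]
orientation: [-0.001, 0.716, 0.698, -0.0]
force: [1.4, 0.3, -0.7]
width: 0.0441
finger_force: 40.8
```

Call:
move_arm --series '[[[-0.03,0.007,0,0,0,0,1],[-0.03,0.007,0,0,0,0,1],[-0.03,0.007,0,0,0,0,1],[-0.03,0.007,0,0,0,0,1],[-0.03,0.007,0,0,0,0,1],[-0.025,0.006,0,0,0,0,1],[-0.015,0,0,0,0,0,1],[0,0,0,0,0,0,1],[0,0,0,0,0,0,1],[0,0,0,0,0,0,1]]]'

```text
time: 6.82
tool_pos: [0.5742, -0.2136, 0.1189]
orientation: [-0.001, 0.716, 0.698, 0.0]
force: [0.3, -0.7, -0.1]
width: 0.0444
finger_force: 40.9
```

```bash
python3 -c "
from h import *
wrist('w2')
go(.575,-.217,.03,-1.4)"
```

```text
tcp [ 0.5744 -0.2135  0.119 ] cur yaw -1.4 shift mm [-3.6  0.8 89. ] turn about tool z -0.0 q6 -0.45 t 6.87 tilt [-0.07  0.09]
```

View pics/w2.png

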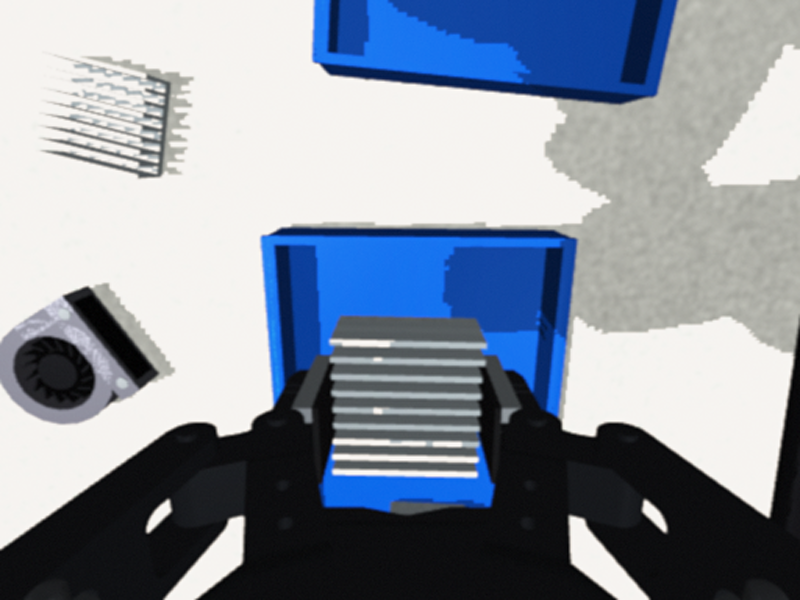

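The wrist picture shows the sink held level over the tray, with the +y rim corners at (265,237) and (574,239). Sink B's +x face is at (163,80) to (155,178). The blower's wheel is at (53,370), with its outlet edge running from (72,292) to (145,388).

```bash
python3 -c "
from h import *
print(wpix('w2',[(265,237),(574,239)],.03).round(4))
w=wpix('w2',[(168,83),(145,175),(53,372),(72,292),(145,388)],.021).round(4);print(w)
for a,b in((0,1),(3,4)): print(np.degrees(np.arctan2(*(w[b]-w[a])[1::-1])))
"
```

```text
[[ 0.5107 -0.1751  0.03  ]
 [ 0.6508 -0.1795  0.03  ]]
[[ 0.4731 -0.1084  0.021 ]
 [ 0.4562 -0.1466  0.021 ]
 [ 0.3912 -0.2433  0.021 ]
 [ 0.4105 -0.201   0.021 ]
 [ 0.4369 -0.2535  0.021 ]]
-113.86499989593398
-63.30413676821726
```

Call:
move_arm --series '[[[-0.004,0,0.01,0,0,0,1],[0,0,0.02,0,0,0,1],[0,0,0.02,0,0,0,1],[0,0,0.015,0,0,0,1],[0,0,0.01,0,0,0,1],[0,0,0.007,0,0,0,1],[0,0,0.004,0,0,0,1],[0,0,0.002,0,0,0,1],[0,0,0,0,0,0,1],[0,0,0,0,0,0,1]]]'

```text
time: 7.7
tool_pos: [0.5757, -0.2196, 0.0317]
orientation: [0.001, 0.716, 0.698, 0.0]
force: [0.6, -0.3, -0.4]
width: 0.0446
finger_force: 40.9
```

Call:
move_arm --series '[[[0,0,0.002,0,0,0,1],[0,0,0,0,0,0,1],[0,0,0,0,0,0,0.3],[0,0,0,0,0,0,0.3],[0,0,0,0,0,0,0.3],[0,0,0,0,0,0,0.3],[0,0,0,0,0,0,0.3],[0,0,0,0,0,0,0.3],[0,0,0,0,0,0,0.3],[0,0,0,0,0,0,0.3]]]'

```text
time: 8.53
tool_pos: [0.5752, -0.2194, 0.029]
orientation: [-0.0, 0.716, 0.698, 0.0]
force: [1.2, 0.2, 0.0]
width: 0.06
finger_force: 0.0
```

Call:
move_arm --series '[[[0,0,-0.005,0,0,0,0.3],[0,0,-0.01,0,0,0,0.3],[0,0,-0.02,0,0,0,0.3],[0,0,-0.03,0,0,0,0.3],[0,0,-0.03,0,0,0,0],[0,0,-0.025,0,0,0,0],[0,0,0,0,0,0,0],[0,0,0,0,0,0,0],[0,0,0,0,0,0,0],[0,0,0,0,0,0,0]]]'

```text
time: 9.37
tool_pos: [0.5743, -0.2189, 0.148]
orientation: [-0.001, 0.716, 0.698, -0.0]
force: [-0.5, 0.2, 0.8]
width: 0.0855
finger_force: 0.0
```

```bash
python3 -c "
from h import *
go(.436,-.119,.15,-20)"
```

```text
tcp [ 0.5743 -0.2189  0.148 ] cur yaw -1.5 shift mm [  96.3 -140.8   -1.5] turn about tool z 18.5 q6 -0.45 t 9.37 tilt [-0.12  0.07]
```

Call:
move_arm --series '[[[0.015,-0.022,0,0,0,0,0],[0.02,-0.03,0,0,0,0,0],[0.02,-0.03,0,0,0,0,0],[0.02,-0.03,0,0,0,0,0],[0.02,-0.029,0,0,0,0,0],[0,0,0,0,0,6,0],[0,0,0,0,0,6,0],[0,0,0,0,0,6,0],[0,0,0,0,0,0,0],[0,0,0,0,0,0,0]]]'

```text
time: 10.2
tool_pos: [0.4361, -0.1205, 0.1483]
orientation: [-0.001, 0.816, 0.578, -0.0]
force: [0.4, -0.1, 0.8]
width: 0.0854
finger_force: 0.0
```

```bash
python3 -c "
from h import *
wrist('w3')
go(.436,-.119,.026,-20)"
```

```text
tcp [ 0.4363 -0.1206  0.1484] cur yaw -19.3 shift mm [  1.4  -0.6 122.4] turn about tool z 0.7 q6 -0.09 t 10.25 tilt [-0.09  0.05]
```

View pics/w3.png

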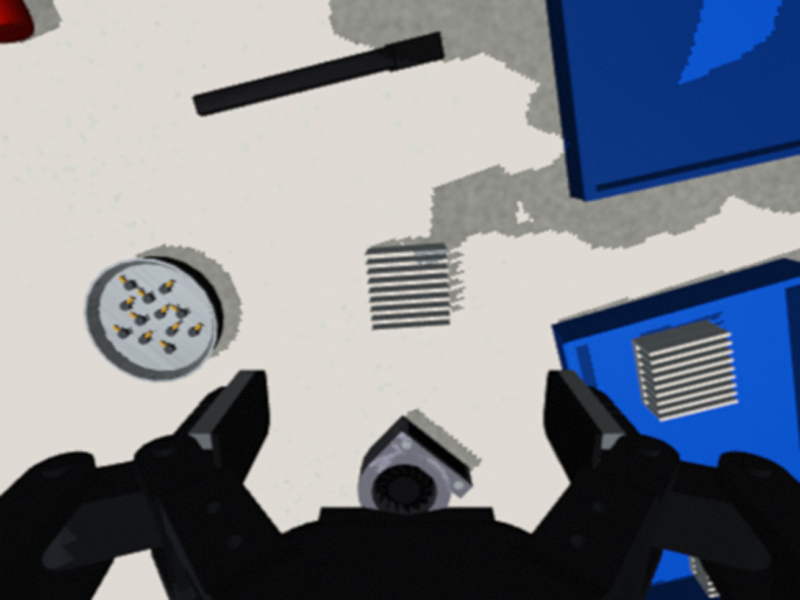

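The wrist picture shows sink B with top corners (367,247), (447,244), (451,324) and (372,329). Sink A lies flat in the tray at (690,370).

```bash
python3 -c "
from h import *
w=wpix('w3',[(367,247),(447,244),(451,324),(372,329)],.022);print(rect(w));m=w.mean(0);print(m);go(m[0],m[1],.026,rect(w)[2]-90)"
```

```text
(array([ 438.1, -117.6]), array([46.8, 44.7]), 74.6)
[ 0.43834147 -0.11794296  0.022     ]
tcp [ 0.4363 -0.1206  0.1484] cur yaw -19.3 shift mm [  3.2   1.3 122.4] turn about tool z -3.9 q6 -0.09 t 10.25 tilt [-0.09  0.05]
```

Call:
move_arm --series '[[[0.003,0.001,0.017,0,0,0,0],[0,0,0.025,0,0,-3,0],[0,0,0.025,0,0,0,0],[0,0,0.025,0,0,0,0],[0,0,0.015,0,0,0,0],[0,0,0.01,0,0,0,0],[0,0,0.005,0,0,0,0],[0,0,0,0,0,0,0],[0,0,0,0,0,0,1],[0,0,0,0,0,0,1]]]'

```text
time: 11.08
tool_pos: [0.4393, -0.1185, 0.0276]
orientation: [0.001, 0.801, 0.599, 0.0]
force: [0.3, -0.2, -0.0]
width: 0.0642
finger_force: 0.0
```

Call:
move_arm --series '[[[0,0,0,0,0,0,1],[0,0,0,0,0,0,1],[0,0,0,0,0,0,1],[0,0,0,0,0,0,1],[0,0,0,0,0,0,1],[0,0,0,0,0,0,1],[0,0,-0.005,0,0,0,1],[0,0,-0.01,0,0,0,1],[0,0,-0.02,0,0,0,1],[0,0,-0.02,0,0,0,1]]]'

```text
time: 11.92
tool_pos: [0.4379, -0.1179, 0.0824]
orientation: [-0.001, 0.801, 0.598, -0.0]
force: [-0.4, 0.5, -1.1]
width: 0.0439
finger_force: 40.9
```

Call:
move_arm --series '[[[0,0,-0.02,0,0,0,1],[0,0,-0.01,0,0,0,1],[0,0,0,0,0,-5,1],[0,0,0,0,0,-5,1],[0,0,0,0,0,-5,1],[0,0,0,0,0,0,1],[0,0,0,0,0,0,1],[0,0,0,0,0,0,1],[0,0,0,0,0,0,1],[0,0,0,0,0,0,1]]]'

```text
time: 12.75
tool_pos: [0.4386, -0.1182, 0.112]
orientation: [-0.0, 0.716, 0.698, 0.0]
force: [-0.5, 0.7, -0.6]
width: 0.0438
finger_force: 41.0
```

```bash
python3 -c "
from h import *
go(.577,-.282,.11,-1.4)"
```

```text
tcp [ 0.4386 -0.1182  0.112 ] cur yaw -1.5 shift mm [-160.   142.7    2. ] turn about tool z -0.1 q6 -0.39 t 12.75 tilt [-0.01  0.01]
```

Call:
move_arm --series '[[[-0.015,0.013,0,0,0,0,1],[-0.025,0.022,0,0,0,0,1],[-0.025,0.022,0,0,0,0,1],[-0.025,0.022,0,0,0,0,1],[-0.025,0.022,0,0,0,0,1],[-0.025,0.022,0,0,0,0,1],[-0.02,0.02,0,0,0,0,1],[0,0,0,0,0,0,1],[0,0,0,0,0,0,1],[0,0,0,0,0,0,1]]]'

```text
time: 13.58
tool_pos: [0.5766, -0.2813, 0.1113]
orientation: [-0.001, 0.716, 0.698, -0.0]
force: [-0.4, 1.1, -1.4]
width: 0.0439
finger_force: 41.0
```

Call:
move_arm --series '[[[0,0,0.01,0,0,0,1],[0,0,0.02,0,0,0,1],[0,0,0.02,0,0,0,1],[0,0,0.012,0,0,0,1],[0,0,0.008,0,0,0,1],[0,0,0.005,0,0,0,1],[0,0,0.003,0,0,0,1],[0,0,0,0,0,0,1],[0,0,0,0,0,0,1],[0,0,0,0,0,0,1]]]'

```text
time: 14.42
tool_pos: [0.578, -0.2823, 0.0349]
orientation: [0.001, 0.716, 0.698, 0.0]
force: [0.1, -0.8, -0.1]
width: 0.044
finger_force: 41.0
```

Next I'll lower it the last 3.5 mm, release and retreat.

Call:
move_arm --series '[[[0,0,0.002,0,0,0,1],[0,0,0.0015,0,0,0,1],[0,0,0,0,0,0,1],[0,0,0,0,0,0,0.3],[0,0,0,0,0,0,0.3],[0,0,0,0,0,0,0.3],[0,0,0,0,0,0,0.3],[0,0,0,0,0,0,0.3],[0,0,0,0,0,0,0.3],[0,0,0,0,0,0,0.3]]]'

```text
time: 15.25
tool_pos: [0.5774, -0.2819, 0.0304]
orientation: [-0.0, 0.716, 0.698, 0.0]
force: [0.2, 0.0, -0.6]
width: 0.0598
finger_force: 0.0
```

Call:
move_arm --series '[[[0,0,-0.005,0,0,0,0.3],[0,0,-0.01,0,0,0,0.3],[0,0,-0.02,0,0,0,0.3],[0,0,-0.03,0,0,0,0.3],[0,0,-0.03,0,0,0,0],[0,0,-0.025,0,0,0,0],[0,0,0,0,0,0,0],[0,0,0,0,0,0,0],[0,0,0,0,0,0,0],[0,0,0,0,0,0,0]]]'

```text
time: 16.08
tool_pos: [0.5766, -0.2814, 0.1495]
orientation: [-0.001, 0.716, 0.698, -0.0]
force: [-0.6, 0.5, 0.1]
width: 0.0853
finger_force: 0.0
```

```bash
python3 -c "
from h import *
go(.392,-.242,.15,-63.4)"
```

```text
tcp [ 0.5766 -0.2814  0.1495] cur yaw -1.5 shift mm [ 3.460e+01 -1.856e+02 -1.000e-01] turn about tool z 61.9 q6 -0.54 t 16.08 tilt [-0.12  0.08]
```

Call:
move_arm --series '[[[0.003,-0.015,0,0,0,0,0],[0.005,-0.028,0,0,0,0,0],[0.005,-0.028,0,0,0,0,0],[0.005,-0.028,0,0,0,0,0],[0.005,-0.028,0,0,0,0,0],[0.006,-0.028,0,0,0,0,0],[0.006,-0.03,0,0,0,0,0],[0,0,0,0,0,6.9,0],[0,0,0,0,0,6.9,0],[0,0,0,0,0,6.9,0]]]'

```text
time: 16.92
tool_pos: [0.3921, -0.2414, 0.1496]
orientation: [-0.001, 0.832, 0.555, -0.0]
force: [0.2, -0.5, 0.4]
width: 0.0852
finger_force: 0.0
```

Call:
move_arm --series '[[[0,0,0,0,0,6.9,0],[0,0,0,0,0,6.9,0],[0,0,0,0,0,6.9,0],[0,0,0,0,0,6.9,0],[0,0,0,0,0,6.9,0],[0,0,0,0,0,6.9,0],[0,0,0,0,0,0,0],[0,0,0,0,0,0,0],[0,0,0,0,0,0,0],[0,0,0,0,0,0,0]]]'

```text
time: 17.75
tool_pos: [0.3932, -0.242, 0.1502]
orientation: [-0.0, 0.973, 0.229, -0.0]
force: [0.8, -0.2, -0.0]
width: 0.0853
finger_force: 0.0
```

```bash
python3 -c "
from h import *
wrist('w4')
go(.392,-.242,.026,-63.4)"
```

```text
tcp [ 0.3933 -0.2421  0.1503] cur yaw -63.5 shift mm [ -1.1  -0.6 124.3] turn about tool z -0.1 q6 0.41 t 17.8 tilt [-0.02  0.02]
```

View pics/w4.png

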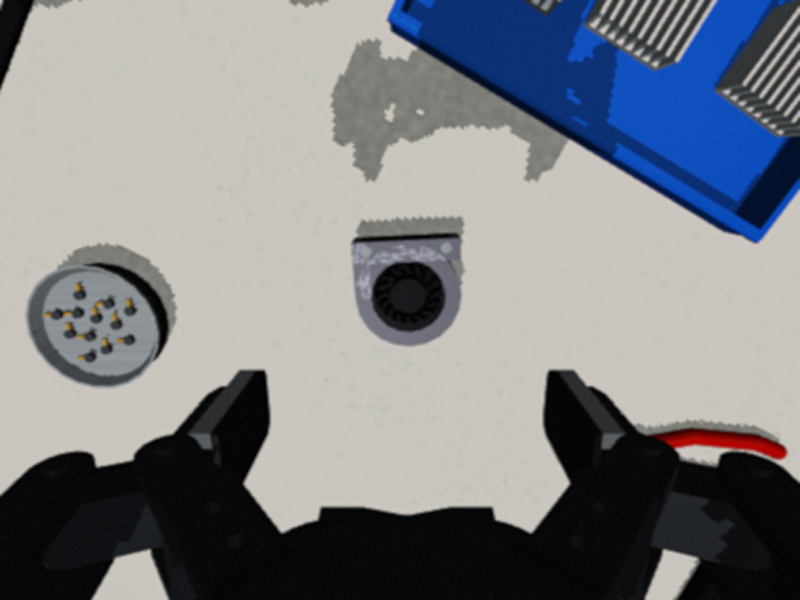

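The wrist picture shows the blower with its outlet edge from (353,241) to (460,236), its back at row 346 and its centre at about (408,292). Both fingers have clear space.

```bash
python3 -c "
from h import *
w=wpix('w4',[(353,241),(460,236),(408,292)],.02).round(4);print(w);a=np.degrees(np.arctan2(*(w[1]-w[0])[1::-1]));print(a);go(w[2][0],w[2][1],.027,a)"
```

```text
[[ 0.4052 -0.2037  0.02  ]
 [ 0.4336 -0.2545  0.02  ]
 [ 0.3928 -0.2434  0.02  ]]
-60.79240352885731
tcp [ 0.3933 -0.2421  0.1503] cur yaw -63.5 shift mm [ -1.    1.1 123.3] turn about tool z -2.7 q6 0.41 t 17.8 tilt [-0.02  0.02]
```

Call:
move_arm --series '[[[-0.001,0.001,0.02,0,0,-2.7,0],[0,0,0.025,0,0,0,0],[0,0,0.025,0,0,0,0],[0,0,0.025,0,0,0,0],[0,0,0.015,0,0,0,0],[0,0,0.01,0,0,0,0],[0,0,0.006,0,0,0,0],[0,0,0,0,0,0,0],[0,0,0,0,0,0,1],[0,0,0,0,0,0,1]]]'

```text
time: 18.63
tool_pos: [0.3935, -0.2439, 0.0252]
orientation: [0.001, 0.968, 0.251, 0.0]
force: [-0.2, -0.3, 0.2]
width: 0.0637
finger_force: 0.0
```

Call:
move_arm --series '[[[0,0,0,0,0,0,1],[0,0,0,0,0,0,1],[0,0,0,0,0,0,1],[0,0,0,0,0,0,1],[0,0,0,0,0,0,1],[0,0,0,0,0,0,1],[0,0,-0.005,0,0,0,1],[0,0,-0.01,0,0,0,1],[0,0,-0.02,0,0,0,1],[0,0,-0.02,0,0,0,1]]]'

```text
time: 19.47
tool_pos: [0.3925, -0.2431, 0.08]
orientation: [-0.001, 0.968, 0.251, -0.0]
force: [1.0, -0.5, -1.3]
width: 0.0582
finger_force: 43.2
```

Call:
move_arm --series '[[[0,0,-0.02,0,0,0,1],[0,0,-0.01,0,0,0,1],[0,0,0,0,0,6,1],[0,0,0,0,0,6,1],[0,0,0,0,0,6,1],[0,0,0,0,0,6,1],[0,0,0,0,0,6,1],[0,0,0,0,0,6,1],[0,0,0,0,0,0,1],[0,0,0,0,0,0,1]]]'

```text
time: 20.3
tool_pos: [0.3929, -0.2435, 0.1098]
orientation: [0.0, 0.998, -0.059, 0.0]
force: [0.4, 0.3, -0.4]
width: 0.0586
finger_force: 43.2
```

```bash
python3 -c "
from h import *
go(.614,-.045,.11,82.9)"
```

```text
tcp [ 0.3929 -0.2435  0.1098] cur yaw -96.7 shift mm [ 1.963e+02 -2.230e+02 -1.000e-01] turn about tool z 0.4 q6 0.98 t 20.3 tilt [ 0.02 -0.01]
```

Call:
move_arm --series '[[[0.01,-0.012,0,0,0,0,1],[0.02,-0.022,0,0,0,0,1],[0.02,-0.023,0,0,0,0,1],[0.02,-0.023,0,0,0,0,1],[0.02,-0.023,0,0,0,0,1],[0.02,-0.023,0,0,0,0,1],[0.02,-0.023,0,0,0,0,1],[0.02,-0.023,0,0,0,0,1],[0.02,-0.023,0,0,0,0,1],[0.016,-0.018,0,0,0,0,1]]]'

```text
time: 21.13
tool_pos: [0.6048, -0.0525, 0.1096]
orientation: [-0.0, 0.998, -0.058, 0.0]
force: [1.0, -0.5, -0.4]
width: 0.0587
finger_force: 43.2
```

Call:
move_arm --series '[[[0.01,-0.01,0,0,0,0,1],[0,0,0,0,0,0,1],[0,0,0,0,0,0,1],[0,0,0,0,0,0,1],[0,0,0,0,0,0,1],[0,0,0,0,0,0,1],[0,0,0,0,0,0,1],[0,0,0,0,0,0,1],[0,0,0,0,0,0,1],[0,0,0,0,0,0,1]]]'

```text
time: 21.97
tool_pos: [0.6142, -0.0458, 0.1097]
orientation: [-0.0, 0.998, -0.06, 0.0]
force: [-0.7, -0.1, -0.5]
width: 0.0589
finger_force: 43.2
```

```bash
python3 -c "
from h import *
wrist('w5')
go(.614,-.045,.029,82.9)"
```

```text
tcp [ 0.6142 -0.0457  0.1097] cur yaw -96.9 shift mm [-0.3 -0.7 80.7] turn about tool z 0.2 q6 1.5 t 22.02 tilt [0.01 0.01]
```

View pics/w5.png

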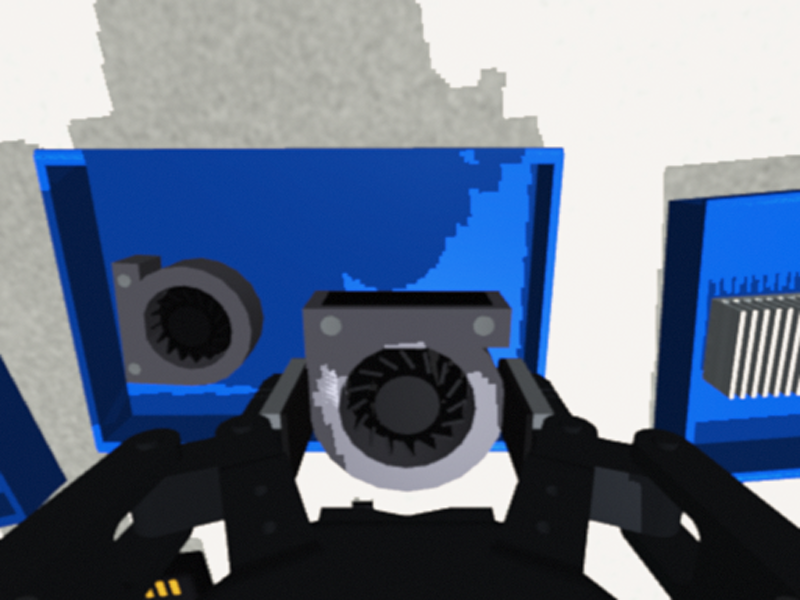

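The picture shows the tray's +x rim corners at (37,152) and (562,150) and its near rim at about (98,450). The sorted blower's right edge is at (262,325).

```bash
python3 -c "
from h import *
print(wpix('w5',[(37,152),(562,150),(97,448)],.03).round(4));print(wpix('w5',[(262,325),(188,322)],.02).round(4))"
```

```text
[[ 0.7052  0.0962  0.03  ]
 [ 0.6799 -0.1187  0.03  ]
 [ 0.5661  0.114   0.03  ]]
[[0.6166 0.0233 0.02  ]
 [0.6223 0.0582 0.02  ]]
```

Call:
move_arm --series '[[[0.002,-0.002,0.01,0,0,0,1],[0,0,0.02,0,0,0,1],[0,0,0.018,0,0,0,1],[0,0,0.012,0,0,0,1],[0,0,0.008,0,0,0,1],[0,0,0.005,0,0,0,1],[0,0,0.003,0,0,0,1],[0,0,0.002,0,0,0,1],[0,0,0.0015,0,0,0,1],[0,0,0,0,0,0,1]]]'

```text
time: 22.85
tool_pos: [0.6168, -0.0439, 0.0304]
orientation: [-0.0, 0.998, -0.06, 0.0]
force: [-0.6, 0.4, -0.3]
width: 0.0584
finger_force: 43.2
```

Call:
move_arm --series '[[[0,0,0.001,0,0,0,1],[0,0,0,0,0,0,1],[0,0,0,0,0,0,0.15],[0,0,0,0,0,0,0.15],[0,0,0,0,0,0,0.15],[0,0,0,0,0,0,0.15],[0,0,0,0,0,0,0.15],[0,0,0,0,0,0,0.15],[0,0,0,0,0,0,0.15],[0,0,0,0,0,0,0.15]]]'

```text
time: 23.68
tool_pos: [0.6165, -0.0438, 0.0291]
orientation: [-0.0, 0.998, -0.06, -0.0]
force: [0.6, 0.3, -0.1]
width: 0.0727
finger_force: 0.0
```

Call:
move_arm --series '[[[0,0,-0.005,0,0,0,0.15],[0,0,-0.01,0,0,0,0.15],[0,0,-0.02,0,0,0,0.15],[0,0,-0.03,0,0,0,0.15],[0,0,-0.03,0,0,0,0],[0,0,-0.025,0,0,0,0],[0,0,0,0,0,0,0],[0,0,0,0,0,0,0],[0,0,0,0,0,0,0],[0,0,0,0,0,0,0]]]'

```text
time: 24.52
tool_pos: [0.6155, -0.0437, 0.1481]
orientation: [-0.0, 0.998, -0.06, -0.001]
force: [0.0, 0.2, -0.7]
width: 0.0853
finger_force: 0.0
```

```bash
python3 -c "
from h import *
go(.44,.117,.15,90)"
```

```text
tcp [ 0.6155 -0.0437  0.1481] cur yaw -96.9 shift mm [-193.5 -138.5   -1.4] turn about tool z -6.9 q6 1.51 t 24.52 tilt [-0.13  0.03]
```

Call:
move_arm --series '[[[-0.013,-0.009,0,0,0,0,0],[-0.022,-0.016,0,0,0,0,0],[-0.025,-0.018,0,0,0,0,0],[-0.025,-0.018,0,0,0,0,0],[-0.025,-0.018,0,0,0,0,0],[-0.025,-0.018,0,0,0,0,0],[-0.025,-0.018,0,0,0,0,0],[-0.02,-0.014,0,0,0,0,0],[-0.013,-0.009,0,0,0,0,0],[0,0,0,0,0,-6.9,0]]]'

```text
time: 25.35
tool_pos: [0.437, 0.1179, 0.1477]
orientation: [-0.0, 1.0, 0.002, -0.003]
force: [-1.2, -0.0, -0.2]
width: 0.0852
finger_force: 0.0
```

Call:
move_arm --series '[[[0,0,0,0,0,0,0],[0,0,0,0,0,0,0],[0,0,0,0,0,0,0],[0,0,0,0,0,0,0],[0,0,0,0,0,0,0],[0,0,0,0,0,0,0],[0,0,0,0,0,0,0],[0,0,0,0,0,0,0],[0,0,0,0,0,0,0],[0,0,0,0,0,0,0]]]'

```text
time: 26.18
tool_pos: [0.4415, 0.1163, 0.1491]
orientation: [-0.0, 1.0, 0.0, 0.0]
force: [-0.2, 0.5, -0.4]
width: 0.0857
finger_force: 0.0
```

```bash
python3 -c "
from h import *
wrist('w6')
go(.44,.117,.026,90)"
```

```text
tcp [0.4415 0.1163 0.1491] cur yaw -90.0 shift mm [ -1.5  -0.7 123.1] turn about tool z 0.0 q6 1.68 t 26.23 tilt [0.   0.01]
```

View pics/w6.png

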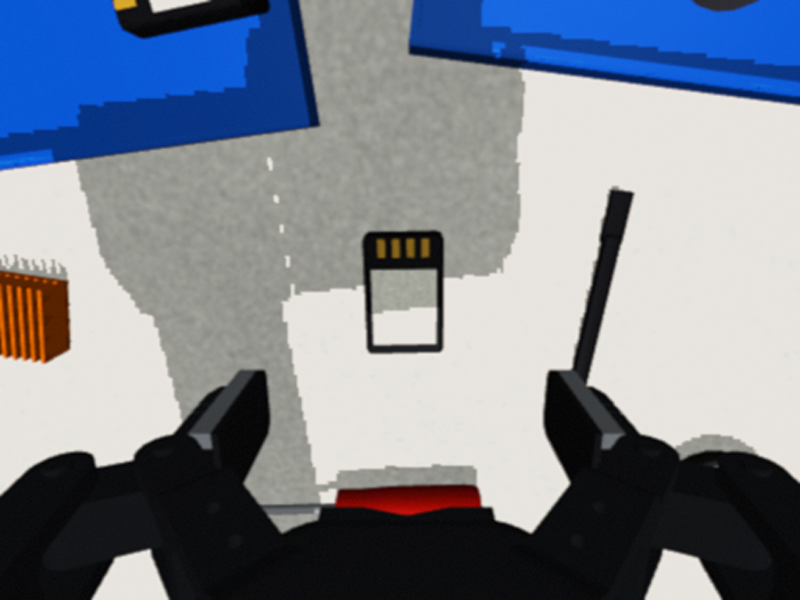

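The wrist picture shows the battery with top corners (363,233), (442,233), (442,352) and (368,352). The pen at (595,290) is clear of the fingers.

```bash
python3 -c "
from h import *
w=wpix('w6',[(363,233),(442,233),(442,352),(368,352)],.02);print(rect(w));m=w.mean(0);print(m);go(m[0],m[1],.026,90)"
```

```text
(array([439.3, 117.2]), array([69.9, 42.9]), 0.9)
[0.43931897 0.11728755 0.02      ]
tcp [0.4415 0.1163 0.1491] cur yaw -90.0 shift mm [ -2.2  -1.  123.1] turn about tool z 0.0 q6 1.68 t 26.23 tilt [0.   0.01]
```

Call:
move_arm --series '[[[-0.002,-0.001,0.018,0,0,-0.9,0],[0,0,0.025,0,0,0,0],[0,0,0.025,0,0,0,0],[0,0,0.025,0,0,0,0],[0,0,0.015,0,0,0,0],[0,0,0.01,0,0,0,0],[0,0,0.005,0,0,0,0],[0,0,0,0,0,0,0],[0,0,0,0,0,0,1],[0,0,0,0,0,0,1]]]' --newtons 50

```text
time: 27.07
tool_pos: [0.4402, 0.1174, 0.0268]
orientation: [-0.0, 1.0, 0.008, 0.001]
force: [0.4, 0.5, 0.3]
width: 0.0638
finger_force: 0.0
```

Call:
move_arm --series '[[[0,0,0,0,0,0,1],[0,0,0,0,0,0,1],[0,0,0,0,0,0,1],[0,0,0,0,0,0,1],[0,0,0,0,0,0,1],[0,0,0,0,0,0,1],[0,0,-0.005,0,0,0,1],[0,0,-0.01,0,0,0,1],[0,0,-0.02,0,0,0,1],[0,0,-0.02,0,0,0,1]]]'

```text
time: 27.9
tool_pos: [0.4385, 0.1172, 0.0815]
orientation: [0.0, 1.0, 0.008, -0.001]
force: [0.7, -0.3, -2.6]
width: 0.0434
finger_force: 51.3
```

Call:
move_arm --series '[[[0,0,-0.02,0,0,0,1],[0,0,-0.01,0,0,0,1],[0,0,0,0,0,-3.2,1],[0,0,0,0,0,-3.2,1],[0,0,0,0,0,0,1],[0,0,0,0,0,0,1],[0,0,0,0,0,0,1],[0,0,0,0,0,0,1],[0,0,0,0,0,0,1],[0,0,0,0,0,0,1]]]'

```text
time: 28.73
tool_pos: [0.4394, 0.1173, 0.1109]
orientation: [-0.0, 0.998, 0.064, -0.0]
force: [-0.2, 0.4, -1.3]
width: 0.0436
finger_force: 51.4
```

```bash
python3 -c "
from h import *
go(.577,.323,.11,97.3)"
```

```text
tcp [0.4394 0.1173 0.1109] cur yaw -82.7 shift mm [ 162.6 -186.6    0.9] turn about tool z -0.0 q6 1.55 t 28.73 tilt [-0.02  0.  ]
```

Call:
move_arm --series '[[[0.01,-0.012,0,0,0,0,1],[0.018,-0.02,0,0,0,0,1],[0.02,-0.023,0,0,0,0,1],[0.02,-0.023,0,0,0,0,1],[0.02,-0.023,0,0,0,0,1],[0.02,-0.023,0,0,0,0,1],[0.02,-0.023,0,0,0,0,1],[0.018,-0.02,0,0,0,0,1],[0.012,-0.014,0,0,0,0,1],[0.005,-0.006,0,0,0,0,1]]]'

```text
time: 29.57
tool_pos: [0.5789, 0.326, 0.1105]
orientation: [-0.001, 0.998, 0.064, 0.001]
force: [-0.4, -1.1, -1.6]
width: 0.0435
finger_force: 51.4
```

Call:
move_arm --series '[[[0,0,0,0,0,0,1],[0,0,0,0,0,0,1],[0,0,0,0,0,0,1],[0,0,0,0,0,0,1],[0,0,0,0,0,0,1],[0,0,0,0,0,0,1],[0,0,0,0,0,0,1],[0,0,0,0,0,0,1],[0,0,0,0,0,0,1],[0,0,0,0,0,0,1]]]'

```text
time: 30.4
tool_pos: [0.5773, 0.3235, 0.1112]
orientation: [-0.0, 0.998, 0.064, 0.0]
force: [0.5, -0.0, -0.7]
width: 0.0435
finger_force: 51.4
```

```bash
python3 -c "
from h import *
wrist('w7')
go(.577,.323,.03,97.3)"
```

```text
tcp [0.5773 0.3235 0.1111] cur yaw -82.7 shift mm [-0.4  0.5 81.1] turn about tool z 0.0 q6 1.85 t 30.45 tilt [0. 0.]
```

View pics/w7.png

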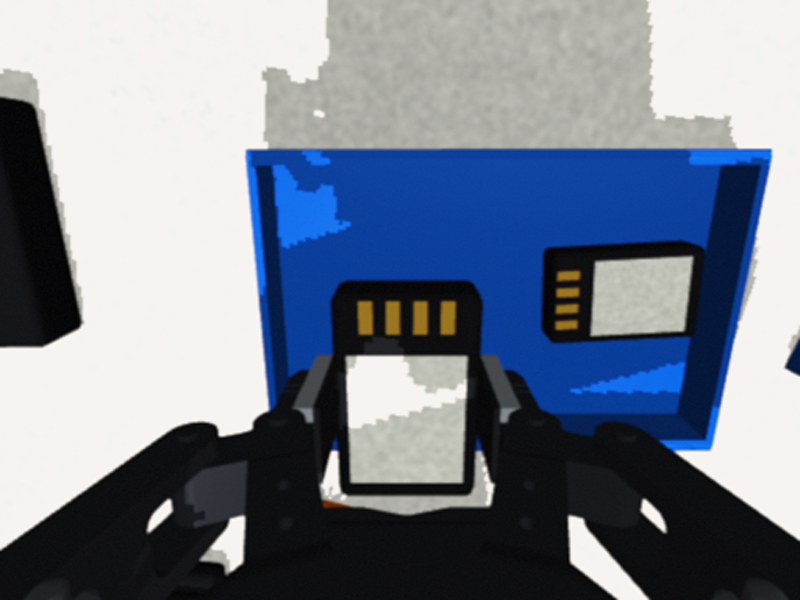

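The picture shows the battery held level and square to the tray. The +x rim corners are at (247,152) and (770,150), and the sorted battery's near edge is at column 545.

```bash
python3 -c "
from h import *
w=wpix('w7',[(247,152),(770,150),(711,448)],.03).round(4);print(w,(w[0]+w[2])/2);print(wpix('w7',[(545,335)],.02).round(4))"
```

```text
[[0.6416 0.3982 0.03  ]
 [0.67   0.1829 0.03  ]
 [0.5292 0.1636 0.03  ]] [0.5854 0.2809 0.03  ]
[[0.5743 0.2548 0.02  ]]
```

Call:
move_arm --series '[[[0,0,0.01,0,0,0,1],[0,0,0.02,0,0,0,1],[0,0,0.018,0,0,0,1],[0,0,0.012,0,0,0,1],[0,0,0.008,0,0,0,1],[0,0,0.005,0,0,0,1],[0,0,0.003,0,0,0,1],[0,0,0.002,0,0,0,1],[0,0,0.0015,0,0,0,1],[0,0,0,0,0,0,1]]]'

```text
time: 31.28
tool_pos: [0.5777, 0.3237, 0.032]
orientation: [-0.0, 0.998, 0.064, 0.0]
force: [-0.2, -0.1, -1.6]
width: 0.0438
finger_force: 51.4
```

Call:
move_arm --series '[[[0,0,0.001,0,0,0,1],[0,0,0,0,0,0,1],[0,0,0,0,0,0,0.3],[0,0,0,0,0,0,0.3],[0,0,0,0,0,0,0.3],[0,0,0,0,0,0,0.3],[0,0,0,0,0,0,0.3],[0,0,0,0,0,0,0.3],[0,0,0,0,0,0,0.3],[0,0,0,0,0,0,0.3]]]'

```text
time: 32.12
tool_pos: [0.5773, 0.3236, 0.0306]
orientation: [-0.0, 0.998, 0.064, 0.0]
force: [0.4, 0.2, 1.2]
width: 0.0598
finger_force: 0.0
```

Call:
move_arm --series '[[[0,0,-0.005,0,0,0,0.3],[0,0,-0.01,0,0,0,0.3],[0,0,-0.02,0,0,0,0.3],[0,0,-0.03,0,0,0,0.3],[0,0,-0.03,0,0,0,0],[0,0,-0.025,0,0,0,0],[0,0,-0.02,0,0,0,0],[0,0,0,0,0,0,0],[0,0,0,0,0,0,0],[0,0,0,0,0,0,0]]]'

```text
time: 32.95
tool_pos: [0.5768, 0.3233, 0.1703]
orientation: [0.0, 0.998, 0.064, -0.0]
force: [-1.1, 0.1, -0.3]
width: 0.0853
finger_force: 0.0
```

```bash
python3 -c "
from h import *
im=viewer.snapshot('top');cv2.imwrite('pics/top1.png',cv2.convertScaleAbs(cv2.resize(im[100:220,90:400],None,fx=2.5,fy=2.5,interpolation=cv2.INTER_CUBIC),alpha=1.4))
im2=viewer.snapshot('side');cv2.imwrite('pics/side1.png',cv2.resize(im2[110:320,150:400],None,fx=2.8,fy=2.8,interpolation=cv2.INTER_CUBIC))"
```

```text
(no output)
```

View pics/top1.png

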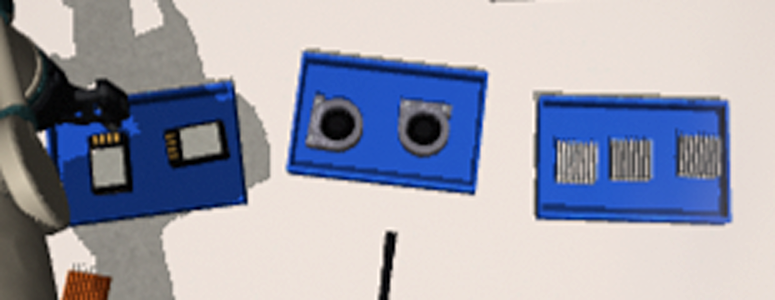

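View pics/side1.png

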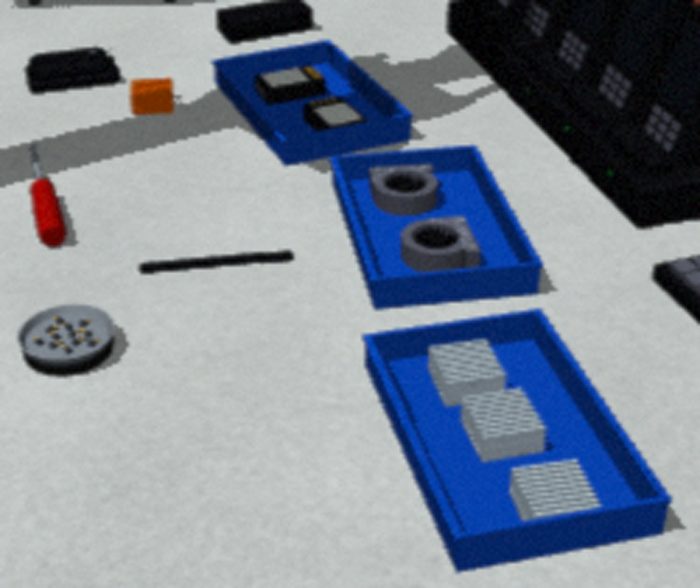

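The top and side views show two batteries, two blowers and three sinks, all flat and apart in their own trays. The gripper is clear of everything.

```bash
python3 -c "
from cell import manip
print(manip.finish_job())"
```

```text
the job is handed in; nothing more can be done
None
```

I put the battery, the blower and both heat sinks in the trays of their kind and handed the job in at about 33 s; the final pictures show all seven parts lying flat and apart, but the hand-in reported no verdict.

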